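Slide carrier poised over the staining dish

ROBOT

A 6-joint arm with a two-finger parallel gripper is mounted at the origin on a cart in front of the work surface, level with it; the furniture and walls round the work are solid. World frame = base frame: x ahead of the robot, y to its left, z up, the work surface at z = 0. Lengths are in m, angles in rad, forces in N, time in s.
With the tool pointing down it reaches from about 0.275 to 0.825 m from the base axis. Payload 5.2 kg.
Tool frame: the origin (TCP) lies midway between the tips of the shut fingers; the grasp point (between the pads) lies 19 mm behind it; z points along the fingers, y is the line along which they close (so a half turn about z gives the same grasp; the last joint's range is limited). The gripper opens to 93 mm and grips with 3 to 60 N. Pads are 15 mm wide; open, the fingers measure 128 mm over their backs; the gripper's body (75 mm by 188 mm) begins 65 mm behind the grasp point.
Start: joints at [-1.518, 0.259, 1.535, -0, 1.348, -0.203], TCP at [0.139, -0.532, 0.219] pointing down, gripper open.
Joint ranges: [-3.14, 3.14], [-0.91, 2.08], [0.19, 2.58], [-1.22, 4.36], [0.22, 2.71], [-3.12, 3.12]. Speed limits (rad/s): [2.57, 2.57, 3.14, 3.14, 3.14, 3.14].

INTERFACE

Orientations are given as a unit quaternion [x, y, z, w].
In Python, from rig import sense, get_image, calibration, finish_job, look_for gives the robot as it stands.
- The arm moves only by the tool move_arm, never from a script. Its argument "commands" is one flat list of numbers, 7 for each row, row after row: the gripper command: -1 is fully open, 1 is shut, values between are in proportion, then the shift along the world's x, y, z in mm, then the turn, a rotation vector about the world's x, y, z in rad. In form: [hand, dx, dy, dz, wx, wy, wz, hand, dx, dy, dz, wx, wy, wz, ...]. A call has 1 to 5 rows; each row shifts and turns the commanded pose from where the row before left it; what a row does not reach is not made up. A row lasts 1/12 s, in which the tool goes at most 41.7 mm and 7.16 degrees, less where a joint would pass 70% of its speed; a pose out of reach is approached as far as the arm can. A call with a gripper value outside its range is refused whole. The fingers move at their own pace and stop on an object; "grip_force" is the grip in N (left out, the last holds). Time passes only in rows, so rows that do not move let the fingers close. It gives the time, the measured TCP pose, the force, the opening and the grip force at its end, in the units of the state.
- sense(): the state, without advancing time (a new reading comes with each control period).
- get_image(name): name is "side" or "top" or "wrist"; returns the picture (400x640x3 uint8, blue, green, red); there is no depth.
- calibration(name): a dict with "K" (3x3 intrinsics, pixels), "rvec" (rotation vector, rad) and "tvec" (3), from world to camera coordinates, as OpenCV has them; the wrist camera has in their place "mount" (4x4, takes a point from camera to tool coordinates, whose origin is the TCP and whose axes are the flange's). Camera axes: x right, y down, z forward; pixel columns grow to the right and rows downward; lengths in m; the calibration is good to about 2 mm. A picture is of the moment at which its call begins: read the wrist's pose just before it. calibration takes no time and is no camera call.
- finish_job(): hands the job in; it is judged then, once.
Trained networks look in the newest picture that a camera, given by its name, has taken for a name from the list of things; names that differ only in an ending like _2 or _b are one class to them, and where a whole thing is asked for, a point or a joint stands for the part that bears it (a point fixed in the world has none). Each returns a list of dicts, best first, with "score" (0 to 1); they miss things now and then, are a little off and sometimes report something else, mostly with a low value. They report only what shows in the picture. A call takes as long as a camera call.
- look_for(camera, target): "point" ([row, column] in pixels, amid what is visible of it).
The state is a dict: "time_s": time; "joint_pos": joint angles; "dq": joint speeds; "joint_torque": joint torques, N m; "eef_pos": TCP position; "ee_rot": TCP orientation; "wrist_force": force on the tool from outside, world axes, zero at the start; "ft_torque": the same for the moment, N m; "gripper_width": finger opening in m; "gripper_force": force on a finger pad.
Only numpy, scipy, OpenCV 4.12 (cv2) and the standard library are available. Lean on these libraries where they do the work, as an engineer would, in place of code of your own. Each camera call takes 0.05 s, during which the arm holds its last target. There are 200 camera calls.

TASK

Take the lifting rod from its rest, slip it through both wire eyes of the slide carrier standing in the white rinse dish, lift the carrier out on the rod and carry it across, clear over the things in between, to the green staining dish. Finish while still holding it there: the carrier hanging still on the rod, centred and square over the green dish so that it could be lowered straight in when the timer starts, its underside one to two centimetres above the rim and not touching the dish. Hold the rod by its black grip, keep the gripper itself off the carrier and do not tip it, and do not knock the dishes, the tube rack and tubes or the bottles.

Things in the scene. Friction and masses are not known exactly. Their poses are not given: they have to be found in the camera images.
- lifting_rod: straight lifting rod, 0.11 kg, in the grey rest: black grip 16 mm wide (y), 20 high, x = -45 to 35 mm; 22 mm steel collar to x = 39; steel shaft 8 mm thick, round end at x = 155. Origin on the axis in the grip: pinch here, across y. x points to the tip, z up. It starts level, axis 45 mm above the cart top, tip to the robot's left (+y) or up to 30 degrees ahead of that
- rod_tip (a point): the very end of the lifting rod's shaft, on its axis
- rod_rest: grey plastic rest fixed to the cart top: base 172 x 46 x 8 mm, two notched posts, under the grip's rear end (x = -40 mm, 52 high) and the shaft (x = 104, 54 high); the grip is free between them and the rod lifts straight up out. Origin at the underside below the rod's origin; x along the lying rod
- slide_carrier: stainless slide carrier holding ten microscope slides on edge, loose, about 0.14 kg: frame 84 mm (x) by 58 (y), 32 high, a wire A-frame leaning inward from each end to a wire eye; 103 mm high over the eyes. Origin at the centre of its underside. It starts upright in the white dish, x within 25 degrees of straight ahead (+x). Hung on the rod it swings freely about the shaft
- eye_a (a point): centre of one eye, on the carrier at x = +22, y = 0, z = 92 mm: a ring of 3.2 mm wire, inside diameter about 13.5 mm, opening along the carrier's x. The shaft goes level through both eyes, from either end; hanging, its axis is about 95 mm above the carrier's underside
- eye_b (a point): centre of the other, equal eye, on the carrier at x = -22, y = 0, z = 92 mm
- rinse_dish: white open rectangular dish, loose, 0.35 kg: outside 118 mm (x) by 90 mm (y), 62 mm high (122 x 94 mm over the rim, plus small tabs at the x ends to 141 mm), wall 4 mm, floor 4 mm thick. Origin at the centre of its underside. Its place and the green dish's may be swapped (one to the left, one to the right)
- stain_dish: green open rectangular dish, same sizes as the white one (inside 110 x 82 mm, rim 62 mm high), loose. Origin at the centre of its underside; the carrier's x must lie along this dish's x, either way round
- tube_rack: yellow tube rack standing between the dishes, 80 mm (x) by 117 mm (y), 62 mm high, about 79 mm to the tops of the tubes in it; loose; origin at the centre of its underside
- tube_red: capped sample tube, 14 mm across, 76 mm tall, red cap, standing loosely in the yellow rack; origin at its foot
- tube_violet: capped sample tube, 14 mm across, 76 mm tall, violet cap, standing loosely in the yellow rack; origin at its foot
- tube_blue: capped sample tube, 14 mm across, 76 mm tall, blue cap, standing loosely in the yellow rack; origin at its foot
- bottle_teal: small round medicine bottle, 33 mm across, about 60 mm tall, white with a teal cap, standing on the cart top; origin at its foot
- bottle_white: small round medicine bottle, 33 mm across, about 63 mm tall, dark with a white cap, standing on the cart top; origin at its foot
- bottle_red: small round medicine bottle, 33 mm across, about 66 mm tall, white with a red cap, standing on the cart top; origin at its foot

How it is judged:
By the outcome, as a careful person would: the job done as asked, in the order asked, and still so for the second after the job is handed in, while the arm keeps its last pose, push and grip.
It also fails if it takes over 64 s, if anything falls off the work surface, if the arm or the gripper's body presses on something with over 40 N, if the wrist force passes 120 N, or if a joint passes its speed limit or range.

## Working session

There is one attempt and no reset: what is moved stays moved. The work goes in short steps, Python scripts to look and compute and a tool call to move; the robot and the scene stay as the last step left them, time stands still between calls to the robot, and variables do not carry over. Pictures are saved under pics/ and viewed, at most 10 in all, crops included, and the job is handed in when it is done.

Besides the shell and the picture viewer there is one more tool, called after "Call:" as name(argument=value, ...) on one line, values as JSON. move_arm: Moves the arm, as the interface text tells. Its arguments: {"type":"object","properties":{"commands":{"type":"array"},"grip_force":{"type":"number"}},"required":["commands"]}

```bash
ls; mkdir -p pics
python3 - <<'E'
from rig import *
import cv2
s=sense();print(s['time_s'],s['eef_pos'],s['ee_rot'],s['gripper_width'])
for c in ['side','top']:
    cv2.imwrite(f'pics/{c}0.png',get_image(c)); k=calibration(c);print(c,k)
    for t in ['lifting_rod','rod_tip','rod_rest','slide_carrier','eye_a','rinse_dish','stain_dish','tube_rack']:
        print(t,[(round(d['score'],2),[round(float(v)) for v in d['point']]) for d in look_for(c,t)[:3]])
print(calibration('wrist'))
E
```

```text
pics
0.0 [ 0.1391622  -0.53152586  0.21782153] [ 9.91829615e-01  1.27566387e-01  7.03972163e-05 -9.09211585e-04] 0.09295684957572403
side {'K': array([[497.43187627,   0.        , 312.82742695],
       [  0.        , 497.43187627, 198.08883255],
       [  0.        ,   0.        ,   1.        ]]), 'rvec': array([ 2.1952636 , -0.33605973,  0.20181097]), 'tvec': array([-0.53916739,  0.23686548,  0.75314705])}
lifting_rod [(0.8, [285, 256])]
rod_tip [(0.95, [282, 255]), (0.67, [202, 332]), (0.38, [268, 339])]
rod_rest [(0.85, [295, 253])]
slide_carrier [(0.87, [267, 337])]
eye_a [(0.82, [264, 338])]
rinse_dish [(0.32, [267, 338])]
stain_dish [(0.89, [176, 288])]
tube_rack [(0.56, [216, 323]), (0.48, [195, 305])]
top {'K': array([[365.37852911,   0.        , 322.99778295],
       [  0.        , 365.37852911, 202.49794937],
       [  0.        ,   0.        ,   1.        ]]), 'rvec': array([ 2.16436566, -2.16708929,  0.1910181 ]), 'tvec': array([0.09272047, 0.59625354, 0.86682682])}
lifting_rod [(0.69, [258, 371])]
rod_tip [(0.87, [259, 375]), (0.4, [152, 332])]
rod_rest [(0.92, [258, 358]), (0.35, [201, 369])]
slide_carrier [(0.97, [202, 370])]
eye_a [(0.62, [199, 372])]
rinse_dish [(0.88, [198, 379])]
stain_dish [(0.96, [198, 247]), (0.74, [153, 330]), (0.38, [175, 294])]
tube_rack [(0.69, [189, 312])]
{'K': array([[320.46918353,   0.        , 324.15782168],
       [  0.        , 320.46918353, 207.20768413],
       [  0.        ,   0.        ,   1.        ]]), 'mount': array([[-3.54107583e-04, -9.56857083e-01, -2.90558766e-01,
         8.12043917e-02],
       [ 9.99999541e-01, -7.99912893e-05, -9.55287607e-04,
         5.69083907e-04],
       [ 8.90831543e-04, -2.90558971e-01,  9.56856672e-01,
        -1.66410563e-01],
       [ 0.00000000e+00,  0.00000000e+00,  0.00000000e+00,
         1.00000000e+00]])}
```

Run:
```python
import cv2
a=cv2.imread('pics/top0.png')[110:310,180:446]
cv2.imwrite('pics/t1.png',cv2.resize(a,None,fx=3,fy=3,interpolation=cv2.INTER_CUBIC))
b=cv2.imread('pics/side0.png')[130:330,190:440]
cv2.imwrite('pics/s1.png',cv2.resize(b,None,fx=3,fy=3,interpolation=cv2.INTER_CUBIC))
```

```text
(no output)
```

View pics/t1.png

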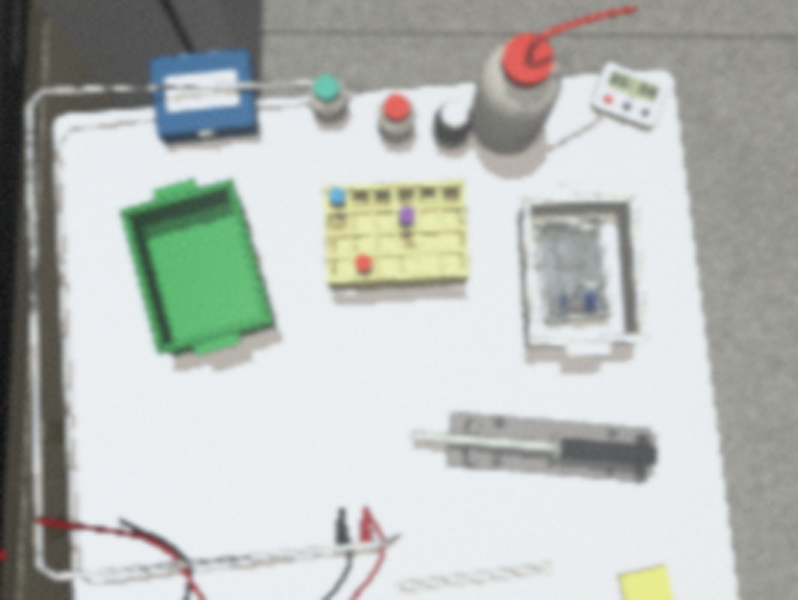

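View pics/s1.png

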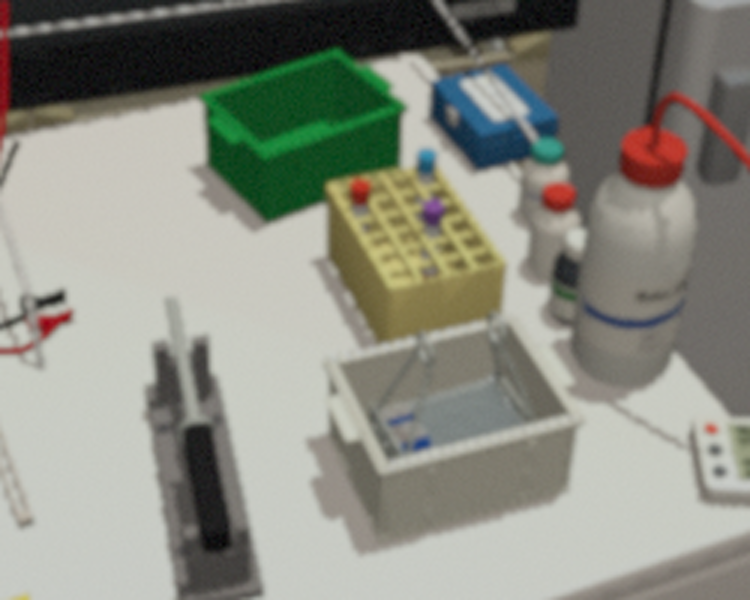

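The white dish is on the right (rim corners about crop 520,197 to 640,345), the green dish on the left and turned. The rod's tip (415,437) points left, and the eyes show in the side view at crop (428,352) and (494,328).

```bash
cat > h.py <<'E'
import numpy as np, cv2
from scipy.spatial.transform import Rotation as R
from rig import *
def cam(name,s=None):
    c=calibration(name);K=c['K']
    if name=='wrist':
        T=np.eye(4);T[:3,:3]=R.from_quat(s['ee_rot']).as_matrix();T[:3,3]=s['eef_pos']
        T=T@c['mount'];return K,T[:3,:3],T[:3,3]
    Rm=cv2.Rodrigues(c['rvec'])[0];return K,Rm.T,-Rm.T@c['tvec']
def ray(name,u,v,s=None):
    K,Rw,o=cam(name,s);return o,Rw@np.linalg.solve(K,[u,v,1])
def pix(name,u,v,z,s=None):
    o,d=ray(name,u,v,s);return (o+d*(z-o[2])/d[2])
def proj(name,P,s=None):
    K,Rw,o=cam(name,s);p=K@(Rw.T@(np.array(P)-o));return p[:2]/p[2]
def tri(obs):
    A=np.zeros((3,3));b=np.zeros(3)
    for o,d in obs:
        d=d/np.linalg.norm(d);M=np.eye(3)-np.outer(d,d);A+=M;b+=M@o
    return np.linalg.solve(A,b)
E
python3 - <<'E'
from h import *
np.set_printoptions(precision=4,suppress=True)
t=lambda x,y,z:pix('top',180+x/3,110+y/3,z)
s=lambda x,y,z:pix('side',190+x/3,130+y/3,z)
print('white');[print(t(*p,.062)) for p in [(520,197),(632,200),(640,345),(525,345)]]
print('green');[print(t(*p,.062)) for p in [(122,210),(235,180),(275,327),(160,352)]]
print('greenS');[print(s(*p,.062)) for p in [(207,97),(265,152),(403,105),(340,52)]]
print('whiteS');[print(s(*p,.062)) for p in [(327,362),(385,467),(577,417),(497,325)]]
print('rod',t(415,437,.045),t(560,448,.045),t(655,452,.045)); print('rodS',s(173,300,.045),s(215,548,.055))
print('eyesS',s(428,352,.096),s(494,328,.096))
print('rack',[t(*p,.062) for p in [(325,185),(465,182),(467,277),(330,284)]])
E
```

```text
white
[0.6599 0.018  0.062 ]
[ 0.6577 -0.0742  0.062 ]
[ 0.5386 -0.0771  0.062 ]
[0.5387 0.0159 0.062 ]
green
[0.6479 0.3401 0.062 ]
[0.673  0.2501 0.062 ]
[0.5532 0.2159 0.062 ]
[0.5334 0.3063 0.062 ]
greenS
[0.5412 0.3033 0.062 ]
[0.5636 0.2239 0.062 ]
[0.6753 0.2539 0.062 ]
[0.6533 0.3375 0.062 ]
whiteS
[0.5432 0.0082 0.062 ]
[ 0.5492 -0.0794  0.062 ]
[ 0.6641 -0.0747  0.062 ]
[0.6502 0.0102 0.062 ]
rod [0.4659 0.1039 0.045 ] [ 0.4566 -0.0133  0.045 ] [ 0.453  -0.0906  0.045 ]
rodS [0.4729 0.1073 0.045 ] [ 0.4505 -0.1011  0.055 ]
eyesS [ 0.5881 -0.0349  0.096 ] [ 0.6306 -0.0268  0.096 ]
rack [array([0.6692, 0.1772, 0.062 ]), array([0.6722, 0.063 , 0.062 ]), array([0.5937, 0.062 , 0.062 ]), array([0.5879, 0.1724, 0.062 ])]
```

Call:
move_arm(commands=[0,22.5,34.4,0,0,0,0.088,0,22.5,34.4,0,0,0,0.088,0,22.5,34.4,0,0,0,0.088,0,22.5,34.4,0,0,0,0.088,0,22.5,34.4,0,0,0,0.088], grip_force=40)

```text
time_s: 1.32
eef_pos: [0.2522, -0.3585, 0.2187]
ee_rot: [0.94, 0.343, 0.0, 0.0]
wrist_force: [1.1, 0.5, 0.5]
gripper_width: 0.0642
gripper_force: 0.0
```

Call:
move_arm(commands=[0,22.5,34.4,0,0,0,0.088,0,22.5,34.4,0,0,0,0.088,0,22.5,34.4,0,0,0,0.088,0,22.5,34.4,0,0,0,0.088,0,22.5,34.4,0,0,0,0.088])

```text
time_s: 1.73
eef_pos: [0.3649, -0.1863, 0.219]
ee_rot: [0.842, 0.54, 0.0, 0.001]
wrist_force: [0.7, 0.6, -0.7]
gripper_width: 0.0467
gripper_force: 0.0
```

Call:
move_arm(commands=[0,22.5,34.4,-10,0,0,0.088,0,22.5,34.4,-10,0,0,0.088,0,22.5,34.4,0,0,0,0.088,0,22.5,34.4,0,0,0,0.088,0,0,0,0,0,0,0])

```text
time_s: 2.15
eef_pos: [0.4561, -0.0455, 0.199]
ee_rot: [0.732, 0.681, 0.002, -0.0]
wrist_force: [-0.5, -0.8, -0.2]
gripper_width: 0.0466
gripper_force: 0.0
```

Run:
```python
from h import *
s=sense();print(s['time_s'],s['eef_pos'],R.from_quat(s['ee_rot']).as_matrix().round(3),s['gripper_width'])
im=get_image('wrist');cv2.imwrite('pics/w1.png',im)
for t in ['lifting_rod','rod_tip']:
  print(t,[(round(d['score'],2),[round(float(v)) for v in d['point']]) for d in look_for('wrist',t)[:3]])
for P in [(.4563,-.0495,.055),(.469,.105,.045)]:print(proj('wrist',P,s))
```

```text
2.15 [ 0.45613401 -0.04549953  0.1990317 ] [[ 0.072  0.997  0.002]
 [ 0.997 -0.072  0.003]
 [ 0.003  0.002 -1.   ]] 0.04664935721798931
lifting_rod [(0.76, [161, 326]), (0.44, [165, 472]), (0.42, [7, 516])]
rod_tip [(0.93, [157, 327])]
[324.24943103 198.68226826]
[325.91538858  28.53426422]
```

View pics/w1.png

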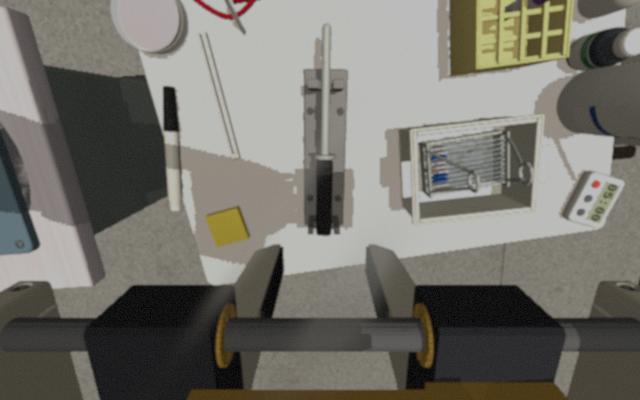

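The rod shows tip at (326,25), collar at (324,157), grip end at (323,233). The eyes are at (474,181) and (526,171), and the dish is clear of the rod.

Run:
```python
from h import *
np.set_printoptions(precision=4,suppress=True)
s=sense();p=lambda u,v,z:pix('wrist',u,v,z,s)
a,b,c=p(326,25,.045),p(324.5,157,.05),p(323,233,.052);print(a,b,c)
d=a-c;y=np.degrees(np.arctan2(d[1],d[0]));print(y,np.linalg.norm((a-b)[:2]),np.linalg.norm((a-c)[:2]))
e1,e2=p(474,181,.096),p(526,171,.096);print(e1,e2,np.degrees(np.arctan2(*(e2-e1)[[1,0]])))
for nm,q,sp in [('e1',(474,181),(190+428/3,130+352/3)),('e2',(526,171),(190+494/3,130+328/3))]:
    print(nm,tri([ray('wrist',*q,s),ray('side',*sp)]))
print('dish',[p(*q,.062) for q in [(408,128),(543,115),(548,207),(414,223)]])
```

```text
[0.4675 0.1013 0.045 ] [ 0.4567 -0.0148  0.05  ] [ 0.4487 -0.0935  0.052 ]
84.46583138594553 0.11658618027468755 0.19565962993903216
[ 0.5831 -0.0393  0.096 ] [ 0.6265 -0.0342  0.096 ] 6.716662445528355
e1 [ 0.5844 -0.0388  0.0988]
e2 [ 0.6259 -0.0331  0.1009]
dish [array([0.5355, 0.0071, 0.062 ]), array([0.6577, 0.0086, 0.062 ]), array([ 0.6727, -0.0802,  0.062 ]), array([ 0.5409, -0.0863,  0.062 ])]
```

Call:
move_arm(commands=[0,-1.5,-5.5,-35,0,0,-0.015,0,0,0,-40,0,0,0,0,0,0,-40,0,0,0,0,0,0,-35,0,0,0,0,0,0,-23,0,0,0])

```text
time_s: 2.72
eef_pos: [0.4495, -0.0585, 0.0233]
ee_rot: [0.742, 0.67, -0.001, -0.001]
wrist_force: [-0.7, 0.2, -0.2]
gripper_width: 0.0462
gripper_force: 0.0
```

Call:
move_arm(commands=[1,0,0,0,0,0,0,1,0,0,0,0,0,0,1,0,0,0,0,0,0,1,0,0,0,0,0,0,1,0,0,0,0,0,0])

```text
time_s: 3.13
eef_pos: [0.4535, -0.0579, 0.0278]
ee_rot: [0.741, 0.671, 0.001, 0.002]
wrist_force: [1.5, -1.4, -0.2]
gripper_width: 0.0178
gripper_force: 0.4
```

Call:
move_arm(commands=[1,0,0,0,0,0,0,1,0,0,0,0,0,0,1,0,0,0,0,0,0,1,0,0,5,0,0,0,1,0,0,10,0,0,0])

```text
time_s: 3.55
eef_pos: [0.4528, -0.0571, 0.0413]
ee_rot: [0.741, 0.672, 0.001, 0.001]
wrist_force: [3.4, -0.6, -2.1]
gripper_width: 0.0158
gripper_force: 40.0
```

Call:
move_arm(commands=[1,0,0,30,0,0,0,1,0,0,35,0,0,0,1,-12,0,30,0,0,-0.11,1,-12,-2,0,0,0,-0.11,1,-12,-2,0,0,0,-0.11], grip_force=60)

```text
time_s: 3.97
eef_pos: [0.4169, -0.0613, 0.1385]
ee_rot: [0.842, 0.539, 0.001, 0.002]
wrist_force: [0.1, -0.2, -1.6]
gripper_width: 0.0154
gripper_force: 60.0
```

Call:
move_arm(commands=[1,-12,-2,0,0,0,-0.11,1,-12,-2,0,0,0,-0.11,1,-12,-2,0,0,0,-0.11,1,0,0,0,0,0,-0.11,1,0,0,0,0,0,-0.11])

```text
time_s: 4.38
eef_pos: [0.3791, -0.0667, 0.1364]
ee_rot: [0.957, 0.289, 0.0, -0.0]
wrist_force: [-0.3, -1.0, -0.9]
gripper_width: 0.0156
gripper_force: 60.0
```

Call:
move_arm(commands=[1,0,0,0,0,0,-0.11,1,0,0,0,0,0,-0.11,1,0,0,0,0,0,-0.11,1,0,0,0,0,0,-0.11,1,0,0,0,0,0,0])

```text
time_s: 4.8
eef_pos: [0.3797, -0.0667, 0.1363]
ee_rot: [0.997, 0.075, 0.0, -0.0]
wrist_force: [-0.0, 0.4, -0.9]
gripper_width: 0.0154
gripper_force: 60.0
```

Call:
move_arm(commands=[1,0,0,0,0,0,0,1,0,0,0,0,0,0,1,0,0,0,0,0,0])

```text
time_s: 5.05
eef_pos: [0.3799, -0.0669, 0.136]
ee_rot: [0.997, 0.077, -0.0, -0.0]
wrist_force: [-0.7, 0.2, -0.7]
gripper_width: 0.0155
gripper_force: 60.0
```

Run:
```python
from h import *
s=sense();print(s['time_s'],s['eef_pos'],R.from_quat(s['ee_rot']).as_matrix().round(3),s['gripper_width'])
im=get_image('wrist');cv2.imwrite('pics/w2f.png',im);cv2.imwrite('pics/w2.png',cv2.resize(im[:290,200:520],None,fx=2.4,fy=2,interpolation=cv2.INTER_CUBIC))
for t in ['lifting_rod','rod_tip','eye_a']:
  for c in ['wrist']:
    print(c,t,[(round(d['score'],2),[round(float(v),1) for v in d['point']]) for d in look_for(c,t)[:3]])
im=get_image('side');cv2.imwrite('pics/side2f.png',im);cv2.imwrite('pics/side2.png',cv2.resize(im[180:320,200:400],None,fx=4,fy=4,interpolation=cv2.INTER_CUBIC))
for t in ['rod_tip','eye_a']:
    print(t,[(round(d['score'],2),[round(float(v),1) for v in d['point']]) for d in look_for('side',t)[:3]])
```

```text
5.05 [ 0.37992875 -0.06694631  0.13603995] [[ 0.988  0.154 -0.   ]
 [ 0.154 -0.988  0.   ]
 [-0.    -0.    -1.   ]] 0.01551744505771857
wrist lifting_rod [(0.7, [194.4, 323.8])]
wrist rod_tip [(0.94, [191.5, 325.4])]
wrist eye_a []
rod_tip [(0.72, [239.7, 267.6])]
eye_a [(0.89, [265.7, 338.2]), (0.25, [224.0, 377.2])]
```

View pics/w2.png

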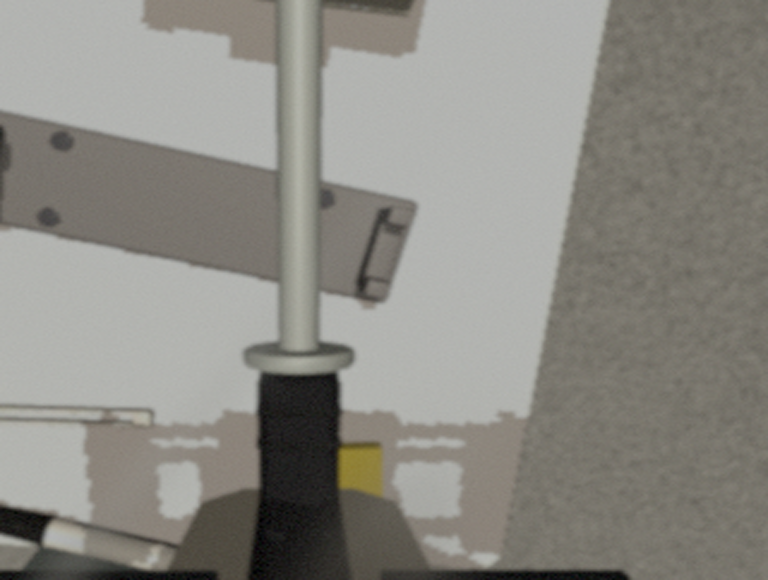

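View pics/side2.png

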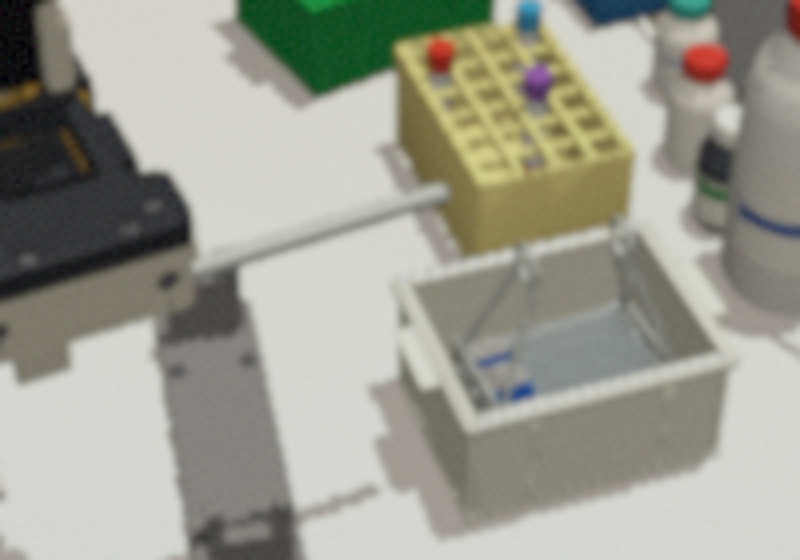

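The side view shows the rod tip at pixel (311.7,228.2), the near eye at (331.8,245.5) and the far eye at (355.5,238). The wrist view shows the rod centred in the fingers, and the carrier is outside it.

Run:
```python
from h import *
np.set_printoptions(precision=4,suppress=True)
s=sense();p=s['eef_pos'];x=R.from_quat(s['ee_rot']).as_matrix()[:,0]
tip=p+[0,0,.019]+.160*x;print('tip pred',tip,proj('side',tip),'seen 311.7 228.2')
print('tip seen at y',[pix('side',311.7,228.2,z) for z in (.15,.155,.16)])
for e,q in (('near',(331.8,245.5)),('far',(355.5,238))):
  for z in (.094,.096,.098): print(e,z,pix('side',*q,z))
# wrist rod axis bearing
w=lambda u,v,z:pix('wrist',200+u/2.4,v/2,z,s)
print('shaft',w(299,10,.155),w(300,340,.155)); print(s['eef_pos'])
im=get_image('top');cv2.imwrite('pics/top2.png',cv2.resize(im[140:260,280:440],None,fx=5,fy=5,interpolation=cv2.INTER_CUBIC))
print(proj('top',tip),[proj('top',e) for e in [(.584,-.037,.096),(.627,-.032,.096)]])
```

```text
tip pred [ 0.5381 -0.0426  0.1549] [305.8272 228.6162] seen 311.7 228.2
tip seen at y [array([ 0.549 , -0.0388,  0.15  ]), array([ 0.5471, -0.0443,  0.155 ]), array([ 0.5452, -0.0499,  0.16  ])]
near 0.094 [ 0.5891 -0.0282  0.094 ]
near 0.096 [ 0.5883 -0.0303  0.096 ]
near 0.098 [ 0.5874 -0.0323  0.098 ]
far 0.094 [ 0.6343 -0.022   0.094 ]
far 0.096 [ 0.6333 -0.024   0.096 ]
far 0.098 [ 0.6323 -0.0261  0.098 ]
shaft [ 0.5004 -0.0491  0.155 ] [ 0.434  -0.0595  0.155 ]
[ 0.38   -0.067   0.1359]
[387.2452 221.8718] [array([379.0039, 204.476 ]), array([376.4347, 186.3727])]
```

View pics/top2.png

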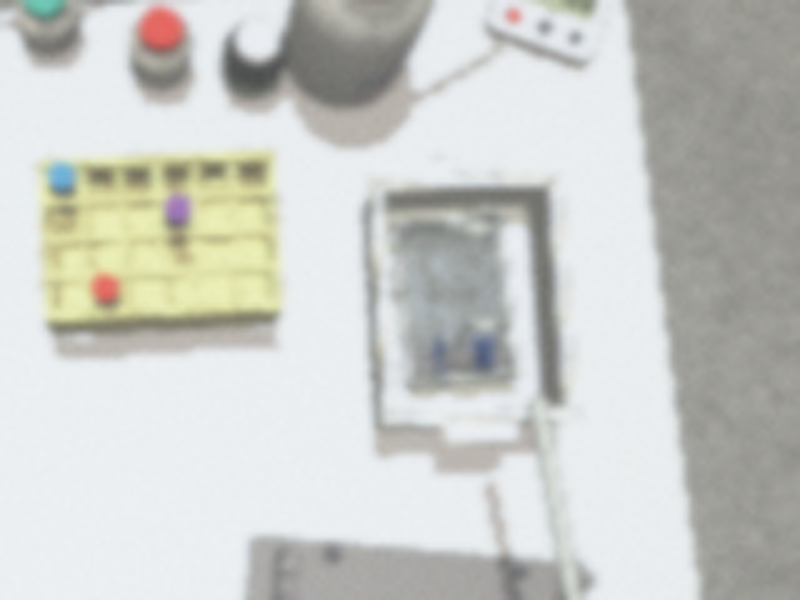

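Call:
move_arm(commands=[1,30,-20,5,0,0,0,1,30,-20,0,0,0,0,1,30,-10,0,0,0,0,1,0,0,0,0,0,0,1,0,0,0,0,0,0])

```text
time_s: 5.87
eef_pos: [0.4709, -0.1176, 0.1404]
ee_rot: [0.997, 0.076, -0.0, -0.0]
wrist_force: [-0.9, 0.1, -0.9]
gripper_width: 0.0155
gripper_force: 60.0
```

Call:
move_arm(commands=[1,0,0,0,0,0,0,1,0,0,0,0,0,0,1,0,0,0,0,0,0])

```text
time_s: 6.12
eef_pos: [0.469, -0.1164, 0.1409]
ee_rot: [0.997, 0.076, -0.0, -0.0]
wrist_force: [0.4, -0.3, -0.2]
gripper_width: 0.0158
gripper_force: 60.0
```

Run:
```python
from h import *
s=sense();print(s['time_s'],s['eef_pos'],s['ee_rot'],abs(s['dq']).max())
im=get_image('wrist');cv2.imwrite('pics/w3f.png',im);cv2.imwrite('pics/w3.png',cv2.resize(im[0:200,100:360],None,fx=3,fy=3,interpolation=cv2.INTER_CUBIC))
for t in ['rod_tip','eye_a']:
    print(t,[(round(d['score'],2),[round(float(v),1) for v in d['point']]) for d in look_for('wrist',t)[:3]])
```

```text
6.1167 [ 0.46896972 -0.11638928  0.14093279] [ 9.97071831e-01  7.64698184e-02 -3.07345339e-04 -1.91622984e-04] 0.0065903529855147365
rod_tip [(0.95, [192.2, 324.4]), (0.71, [35.5, 240.2])]
eye_a [(0.6, [37.2, 242.4])]
```

View pics/w3.png

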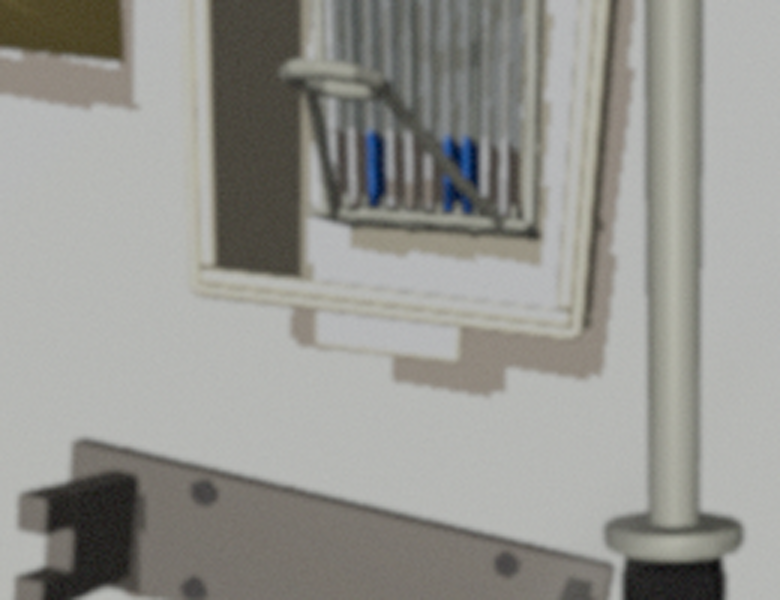

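The near eye shows at crop (331,79), pixel about (210.5,26). The far eye is out of view, so I go 50 mm further.

Call:
move_arm(commands=[1,25,0,0,0,0,0,1,25,0,0,0,0,0,1,0,0,0,0,0,0,1,0,0,0,0,0,0,1,0,0,0,0,0,0])

```text
time_s: 6.68
eef_pos: [0.5191, -0.1167, 0.1407]
ee_rot: [0.997, 0.077, -0.001, -0.0]
wrist_force: [-0.5, 0.4, -1.1]
gripper_width: 0.0155
gripper_force: 60.0
```

Run:
```python
from h import *
s=sense();print(s['time_s'],s['eef_pos'],s['ee_rot'],abs(s['dq']).max())
im=get_image('wrist');cv2.imwrite('pics/w4f.png',im);cv2.imwrite('pics/w4.png',cv2.resize(im[0:200,100:360],None,fx=3,fy=3,interpolation=cv2.INTER_CUBIC))
for t in ['eye_a']:
    print(t,[(round(d['score'],2),[round(float(v),1) for v in d['point']]) for d in look_for('wrist',t)[:3]])
```

```text
6.6833 [ 0.51905325 -0.1166812   0.14068161] [ 9.97066388e-01  7.65383070e-02 -6.67511826e-04 -2.44866212e-04] 0.014896255953265429
eye_a [(0.61, [81.5, 234.9])]
```

View pics/w4.png

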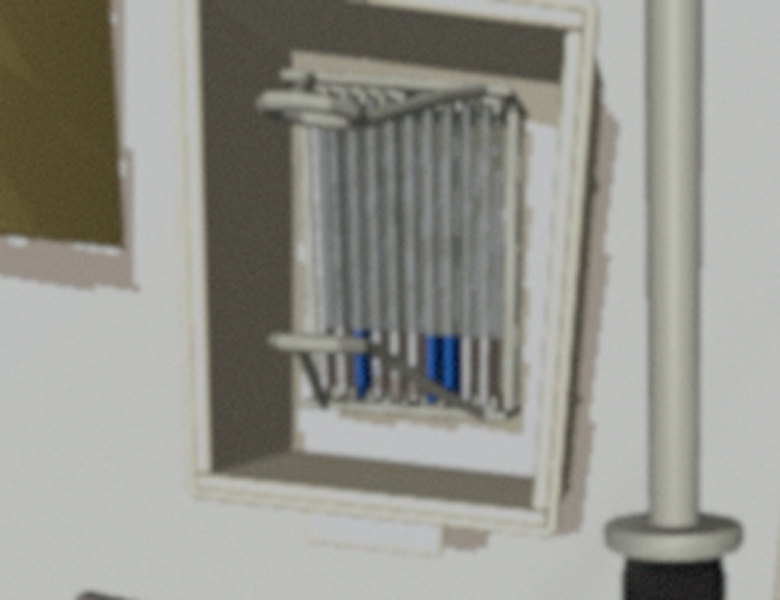

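Both eyes show: near at crop (319,343), far at crop (308,106); the rod runs along crop column 673.

Run:
```python
from h import *
np.set_printoptions(precision=4,suppress=True)
q='xyz'
s4=sense();s3=dict(s4);s3['eef_pos']=np.array([.46897,-.11639,.14093]);s3['ee_rot']=np.array([.99707183,.07647,-.000307,-.00019])
w=lambda u,v:(100+u/3,v/3)
n4,f4,n3=w(319,343),w(308,106),w(331,79)
n=pix('wrist',*n4,.096,s4);f=pix('wrist',*f4,.096,s4);print(n,f,pix('wrist',*n3,.096,s3),'tri',tri([ray('wrist',*n4,s4),ray('wrist',*n3,s3)]))
d=f-n;print('yaw',np.degrees(np.arctan2(d[1],d[0])),np.linalg.norm(d),'mid',(n+f)/2)
n2,f2=[331.8,245.5],[355.5,238]
print('tri all',tri([ray('wrist',*n4,s4),ray('wrist',*n3,s3),ray('side',*n2)]),tri([ray('wrist',*f4,s4),ray('side',*f2)]))
z=s4['eef_pos'][2]+.019
a,b=pix('wrist',*w(673,5),z,s4),pix('wrist',*w(674,510),z,s4);d=a-b;print('rod',a,b,np.degrees(np.arctan2(d[1],d[0])),s4['eef_pos'])
x=R.from_quat(s4['ee_rot']).as_matrix()[:,0];t=(a-s4['eef_pos']);print('offset lateral mm',1e3*(t[0]*-x[1]+t[1]*x[0]))
# frame corners z .036
c=[pix('wrist',*w(*k),.036,s4) for k in [(305,405),(512,412),(520,105),(290,72)]];print(np.array(c))
```

```text
[ 0.5852 -0.0314  0.096 ] [ 0.63   -0.0272  0.096 ] [ 0.5856 -0.031   0.096 ] tri [ 0.5853 -0.0318  0.0976]
yaw 5.362137463465285 0.04502652912730006 mid [ 0.6076 -0.0293  0.096 ]
tri all [ 0.5859 -0.0325  0.0989] [ 0.6298 -0.0296  0.1018]
rod [ 0.6404 -0.0985  0.1598] [ 0.5729 -0.1091  0.1598] 8.87210671701625 [ 0.5189 -0.1167  0.1408]
offset lateral mm -0.5094033718672543
[[ 0.5641 -0.0074  0.036 ]
 [ 0.5709 -0.0641  0.036 ]
 [ 0.6471 -0.0582  0.036 ]
 [ 0.6458 -0.0003  0.036 ]]
```

Call:
move_arm(commands=[1,-30,17,0,0,0,-0.02,1,-30,17,0,0,0,-0.02,1,-30,17,0,0,0,-0.02,1,-28.5,17,0,0,0,0,1,0,0,-24,0,0,0])

```text
time_s: 7.2
eef_pos: [0.3977, -0.0466, 0.1195]
ee_rot: [0.999, 0.047, 0.001, 0.0]
wrist_force: [0.7, 0.5, -1.4]
gripper_width: 0.0156
gripper_force: 60.0
```

Call:
move_arm(commands=[1,0,0,-24,0,0,0,1,0,0,-16,0,0,0,1,0,0,0,0,0,0,1,0,0,0,0,0,0,1,0,0,0,0,0,0])

```text
time_s: 7.62
eef_pos: [0.4019, -0.0493, 0.0778]
ee_rot: [0.999, 0.046, 0.0, 0.0]
wrist_force: [-0.8, 0.1, -0.0]
gripper_width: 0.0158
gripper_force: 60.0
```

Run:
```python
from h import *
np.set_printoptions(precision=4,suppress=True)
s=sense();print(s['time_s'],s['eef_pos'],np.degrees(R.from_quat(s['ee_rot']).as_euler('zyx')))
x=R.from_quat(s['ee_rot']).as_matrix()[:,0]
tip=s['eef_pos']+[0,0,.019]+.161*x;print(tip,proj('side',tip),proj('top',tip))
a=get_image('side')
for t in ['rod_tip','eye_a']:
    print(t,[(round(d['score'],2),[round(float(v),1) for v in d['point']]) for d in look_for('side',t)[:3]])
b=get_image('top')
cv2.imwrite('pics/s5f.png',a);cv2.imwrite('pics/t5f.png',b)
A=cv2.resize(a[205:275,260:390],None,fx=6,fy=6,interpolation=cv2.INTER_CUBIC)
B=cv2.resize(b[170:230,350:410],None,fx=4,fy=3,interpolation=cv2.INTER_CUBIC)
cv2.imwrite('pics/s5.png',A);
```

```text
7.6167 [ 0.4019 -0.0493  0.0778] [ -5.305    0.0578 179.9743]
[ 0.5622 -0.0344  0.097 ] [317.755  249.7604] [378.2273 213.7078]
rod_tip [(0.88, [259.7, 285.0])]
eye_a [(0.58, [266.3, 343.2]), (0.17, [175.4, 288.7])]
```

View pics/s5.png

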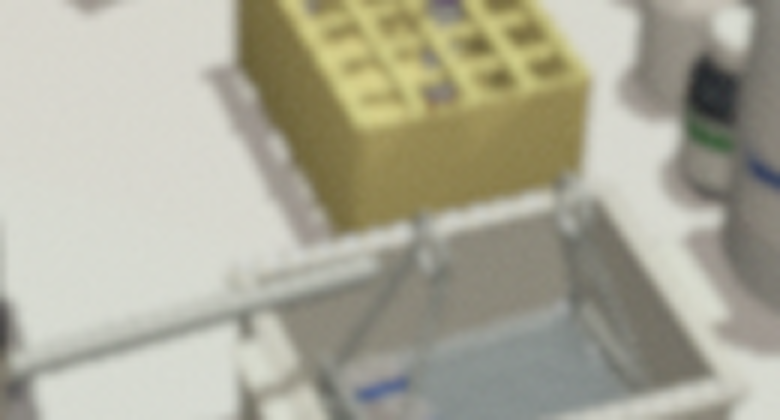

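The rod tip is at pixel (323,249), with the near eye at (331.2,245) and the far eye at (355.3,239). The rod line runs about 2 px low of both, so I shift +1.5 mm in y and start inserting.

Call:
move_arm(commands=[1,0,1.5,0,0,0,0,1,11,1,0,0,0,0,1,11,1,0,0,0,0,1,11,1,0,0,0,0,1,0,0,0,0,0,0])

```text
time_s: 8.23
eef_pos: [0.4379, -0.0449, 0.0774]
ee_rot: [0.999, 0.047, 0.002, 0.0]
wrist_force: [0.4, -0.8, -1.2]
gripper_width: 0.0156
gripper_force: 60.0
```

```bash
cat > chk.py <<'E'
from h import *
import sys
np.set_printoptions(precision=4,suppress=True)
def flow(name,old,box):
    a=cv2.imread(old);b=get_image(name);u0,u1,v0,v1=box
    ga,gb=[cv2.cvtColor(i,cv2.COLOR_BGR2GRAY) for i in (a,b)]
    m=np.zeros_like(ga);m[v0:v1,u0:u1]=255
    p=cv2.goodFeaturesToTrack(ga,40,.02,3,mask=m)
    q,st,er=cv2.calcOpticalFlowPyrLK(ga,gb,p,None,winSize=(11,11));k=(st[:,0]==1)&(er[:,0]<12)
    d=(q-p)[k,0];print(name,len(d),'median',np.median(d,0),'q25',np.percentile(d,25,0),'q75',np.percentile(d,75,0));return b
E
python3 - <<'E'
from chk import *
s=sense();print(s['time_s'],s['eef_pos'],s['wrist_force'],s['ft_torque'])
# slides region (frame) in both views, and eye patches
b=flow('side','pics/s5f.png',(315,375,258,282));cv2.imwrite('pics/s6f.png',b)
for nm,e in (('near',(331,245)),('far',(355,239))):
    t=cv2.imread('pics/s5f.png')[e[1]-7:e[1]+8,e[0]-6:e[0]+7]
    w=b[e[1]-12:e[1]+13,e[0]-11:e[0]+12];r=cv2.matchTemplate(w,t,cv2.TM_CCOEFF_NORMED);print(nm,cv2.minMaxLoc(r)[1::2],'5,5 = unmoved')
b=flow('top','pics/t5f.png',(358,384,183,218));cv2.imwrite('pics/t6f.png',b)
E
```

```text
8.2333 [ 0.4379 -0.0449  0.0774] [ 0.4164 -0.7713 -1.1824] [0.0033 0.0033 0.013 ]
side 19 median [-0.0232 -0.0017] q25 [-0.039 -0.028] q75 [0.0573 0.0232]
near (0.8305802941322327, (6, 5)) 5,5 = unmoved
far (0.9987996220588684, (5, 5)) 5,5 = unmoved
top 29 median [-0.0033  0.0002] q25 [-0.0133 -0.0444] q75 [0.0053 0.0218]
```

Frame and far eye haven't moved, so the tip is inside the near eye. Continuing.

Call:
move_arm(commands=[1,10,0.9,0,0,0,0,1,10,0.9,0,0,0,0,1,10,0.9,0,0,0,0,1,10,0.9,0,0,0,0,1,0,0,0,0,0,0])

```text
time_s: 8.75
eef_pos: [0.4772, -0.0412, 0.0772]
ee_rot: [0.999, 0.047, 0.001, 0.0]
wrist_force: [-0.3, -0.4, -0.7]
gripper_width: 0.0156
gripper_force: 60.0
```

Run:
```python
from chk import *
s=sense();print(s['time_s'],s['eef_pos'],s['wrist_force'],s['ft_torque'])
b=flow('side','pics/s5f.png',(335,375,258,282));cv2.imwrite('pics/s7f.png',b)
b=flow('top','pics/t5f.png',(358,372,183,218));cv2.imwrite('pics/t7f.png',b)
```

```text
8.75 [ 0.4772 -0.0412  0.0772] [-0.3344 -0.4177 -0.7102] [0.0319 0.0213 0.0025]
side 18 median [-0.1801  0.0564] q25 [-0.2645 -0.0291] q75 [-0.1146  0.0868]
top 18 median [-0.0692 -0.0623] q25 [-0.1853 -0.1438] q75 [-0.0231 -0.0226]
```

Call:
move_arm(commands=[1,9,0.8,0,0,0,0,1,9,0.8,0,0,0,0,1,9,0.8,0,0,0,0,1,0,0,0,0,0,0,1,0,0,0,0,0,0])

```text
time_s: 9.27
eef_pos: [0.5021, -0.0385, 0.0769]
ee_rot: [0.999, 0.047, 0.0, 0.0]
wrist_force: [-0.4, -0.3, -0.6]
gripper_width: 0.0154
gripper_force: 60.0
```

Run:
```python
from chk import *
s=sense();print(s['time_s'],s['eef_pos'],s['wrist_force'],s['ft_torque'])
b=flow('side','pics/s5f.png',(335,375,258,282));cv2.imwrite('pics/s8f.png',b)
b=flow('top','pics/t5f.png',(358,372,183,218))
```

```text
9.2667 [ 0.5021 -0.0385  0.0769] [-0.4221 -0.3475 -0.6069] [0.0602 0.0688 0.0224]
side 19 median [-0.6355  0.138 ] q25 [-3.9955 -0.0792] q75 [-0.2705  0.9771]
top 3 median [-0.0416 -0.3482] q25 [-0.1656 -0.4708] q75 [ 1.4045 -0.1682]
```

Call:
move_arm(commands=[1,0,0,3,0,0,0,1,0,0,4,0,0,0,1,0,0,4,0,0,0,1,0,0,4,0,0,0,1,0,0,0,0,0,0])

```text
time_s: 9.78
eef_pos: [0.502, -0.0387, 0.093]
ee_rot: [0.999, 0.046, 0.001, 0.0]
wrist_force: [0.2, 0.5, -1.7]
gripper_width: 0.0158
gripper_force: 60.0
```

Run:
```python
from chk import *
s=sense();print(s['time_s'],s['eef_pos'],s['wrist_force'],s['ft_torque'])
b=flow('side','pics/s5f.png',(335,375,258,282));cv2.imwrite('pics/s9f.png',b)
cv2.imwrite('pics/s9.png',cv2.resize(b[190:290,270:400],None,fx=6,fy=6,interpolation=cv2.INTER_CUBIC))
b=flow('top','pics/t5f.png',(358,372,183,218))
for c in('side','top'):print([(round(d['score'],2),d['point']) for d in look_for(c,'slide_carrier')[:1]])
```

```text
9.7833 [ 0.502  -0.0387  0.093 ] [ 0.2457  0.5275 -1.6905] [ 0.0392  0.2149 -0.0082]
side 16 median [-2.5651  0.5777] q25 [-4.9798 -0.0826] q75 [-1.0248  1.1641]
top 3 median [-0.947  -0.7564] q25 [-1.0184 -1.7656] q75 [-0.6266 -0.2917]
[(0.93, [264.1, 339.6])]
[(0.88, [202.5, 368.6])]
```

The moment rose to 0.21 N m and the load by about 1.1 N, which fits the whole carrier hanging. Lifting out.

Call:
move_arm(commands=[1,0,0,6,0,0,0,1,0,0,9,0,0,0,1,0,0,12,0,0,0,1,0,0,13,0,0,0,1,0,0,14,0,0,0])

```text
time_s: 10.4
eef_pos: [0.5014, -0.0385, 0.147]
ee_rot: [0.999, 0.046, -0.0, -0.0]
wrist_force: [0.4, -0.2, -2.3]
gripper_width: 0.0155
gripper_force: 60.0
```

Call:
move_arm(commands=[1,0,0,14,0,0,0,1,0,0,13,0,0,0,1,0,0,10,0,0,0,1,0,0,6,0,0,0,1,0,0,0,0,0,0])

```text
time_s: 10.82
eef_pos: [0.5024, -0.0388, 0.1907]
ee_rot: [0.999, 0.046, 0.001, 0.0]
wrist_force: [-0.6, -0.4, -1.9]
gripper_width: 0.0157
gripper_force: 60.0
```

Run:
```python
from chk import *
s=sense();print(s['time_s'],s['eef_pos'],s['wrist_force'],s['ft_torque'])
a=get_image('side');cv2.imwrite('pics/s10f.png',a)
for t in('slide_carrier','eye_a','rinse_dish','rod_tip'):print(t,[(round(d['score'],2),d['point']) for d in look_for('side',t)[:2]])
b=get_image('top');cv2.imwrite('pics/t10f.png',b)
for t in('slide_carrier','rod_tip'):print(t,[(round(d['score'],2),d['point']) for d in look_for('top',t)[:2]])
c=get_image('wrist');cv2.imwrite('pics/w10f.png',c)
A=cv2.resize(a[150:290,250:410],(480,420));B=cv2.resize(c[0:280,200:440],(320,373));C=np.zeros((420,800,3),np.uint8);C[:,:480]=A;C[:373,480:]=B
cv2.imwrite('pics/m10.png',C)
x=R.from_quat(s['ee_rot']).as_matrix()[:,0];o=s['eef_pos']+[0,0,.019]
for d in(.081,.125,.161):print(d,proj('side',o+d*x),proj('side',o+(d)*x-[0,0,.095]))
```

```text
10.8167 [ 0.5024 -0.0388  0.1907] [-0.6121 -0.367  -1.8848] [-0.0242  0.1412 -0.058 ]
slide_carrier [(0.66, [226.7, 347.5])]
eye_a [(0.76, [228.8, 344.8])]
rinse_dish [(0.62, [273.4, 338.1]), (0.51, [224.6, 344.6])]
rod_tip [(0.86, [200.2, 303.3])]
slide_carrier [(0.85, [195.3, 373.7])]
rod_tip [(0.75, [199.7, 244.6]), (0.69, [185.1, 385.5])]
0.081 [332.3182 190.9713] [329.5305 237.9308]
0.125 [357.978  184.7916] [353.4758 231.3526]
0.161 [378.2648 179.906 ] [372.4517 226.1396]
```

View pics/m10.png

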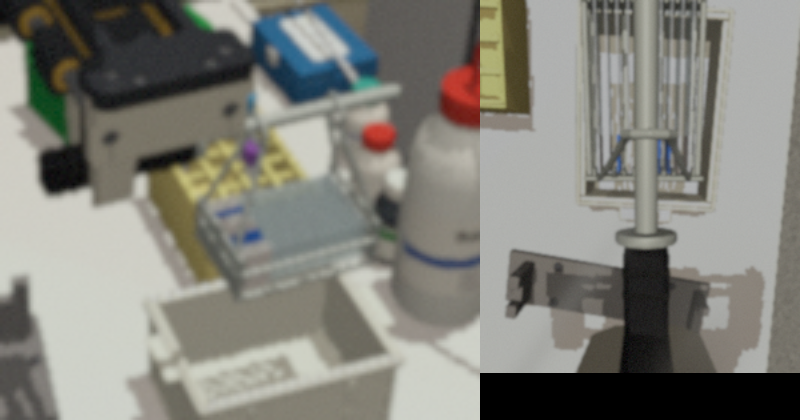

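The carrier hangs level on the rod by both eyes (side eyes at about (336,192) and (362.7,186)) and clear above the white dish. Carrying across with gentle ramps.

Call:
move_arm(commands=[1,0,2,0,0,0,0,1,0,5,0,0,0,0.005,1,0,8,0,0,0,0.01,1,0,11,0,0,0,0.01,1,0,14,0,0,0,0.01])

```text
time_s: 11.68
eef_pos: [0.5015, 0.0023, 0.189]
ee_rot: [0.998, 0.064, 0.0, -0.0]
wrist_force: [0.1, 0.6, -2.0]
gripper_width: 0.0153
gripper_force: 60.0
```

Call:
move_arm(commands=[1,0,16,0,0,0,0.01,1,0,16,0,0,0,0.01,1,0,16,0,0,0,0.01,1,0,16,0,0,0,0.01,1,0,16,0,0,0,0.01])

```text
time_s: 12.1
eef_pos: [0.5011, 0.0834, 0.189]
ee_rot: [0.996, 0.09, 0.0, -0.0]
wrist_force: [-0.7, -0.6, -1.8]
gripper_width: 0.0155
gripper_force: 60.0
```

Call:
move_arm(commands=[1,0,16,0,0,0,0.01,1,0,16,0,0,0,0.01,1,0,16,0,0,0,0.01,1,0,16,0,0,0,0.01,1,0,16,0,0,0,0.01])

```text
time_s: 12.52
eef_pos: [0.5009, 0.1635, 0.189]
ee_rot: [0.993, 0.115, -0.0, -0.0]
wrist_force: [-0.1, 0.9, -2.3]
gripper_width: 0.0154
gripper_force: 60.0
```

Call:
move_arm(commands=[1,0,16,0,0,0,0.01,1,0,16,0,0,0,0.01,1,0,16,0,0,0,0.01,1,0,14,0,0,0,0.01,1,0,11,0,0,0,0.01])

```text
time_s: 12.93
eef_pos: [0.5008, 0.2367, 0.1889]
ee_rot: [0.99, 0.14, -0.0, -0.0]
wrist_force: [-0.3, -0.5, -2.2]
gripper_width: 0.0155
gripper_force: 60.0
```

Call:
move_arm(commands=[1,0,8,0,0,0,0.005,1,0,5,0,0,0,0,1,0,2,0,0,0,0,1,0,0,0,0,0,0,1,0,0,0,0,0,0])

```text
time_s: 13.35
eef_pos: [0.5015, 0.2491, 0.1889]
ee_rot: [0.99, 0.141, -0.0, 0.0]
wrist_force: [-0.7, -0.0, -3.7]
gripper_width: 0.0153
gripper_force: 60.0
```

Call:
move_arm(commands=[1,0,0,0,0,0,0,1,0,0,0,0,0,0,1,0,0,0,0,0,0])

```text
time_s: 13.6
eef_pos: [0.5016, 0.249, 0.189]
ee_rot: [0.99, 0.141, 0.0, 0.0]
wrist_force: [0.2, 0.3, -2.2]
gripper_width: 0.0155
gripper_force: 60.0
```

Run:
```python
from chk import *
s=sense();print(s['time_s'],s['eef_pos'],np.degrees(R.from_quat(s['ee_rot']).as_euler('zyx')),s['ft_torque'])
for c in('side','top','wrist'):
    a=get_image(c);cv2.imwrite(f'pics/{c}11f.png',a)
    for t in('slide_carrier','eye_a','stain_dish','rod_tip'):print(c,t,[(round(d['score'],2),np.round(d['point'],1)) for d in look_for(c,t)[:2]])
# green masks in wrist and top
for c in('wrist','top','side'):
    a=cv2.imread(f'pics/{c}11f.png');h=cv2.cvtColor(a,cv2.COLOR_BGR2HSV);m=cv2.inRange(h,(45,90,30),(85,255,255))
    cs,_=cv2.findContours(m,cv2.RETR_EXTERNAL,cv2.CHAIN_APPROX_SIMPLE);k=np.vstack([q for q in cs if cv2.contourArea(q)>60]);print(c,cv2.minAreaRect(k),cv2.boundingRect(k),m.sum()//255)
# near eye on rod from wrist image before carry
s0=dict(s);s0['eef_pos']=np.array([.5024,-.0388,.1907]);s0['ee_rot']=R.from_euler('zyx',[-5.3,0,180],degrees=True).as_quat()
p=pix('wrist',327.5,99.8,.1907+.019+.0056,s0);print('near eye',p,np.linalg.norm((p-s0['eef_pos'])[:2]))
p=pix('wrist',327.5,178,.1907+.019+.0,s0);print('collar',p,np.linalg.norm((p-s0['eef_pos'])[:2]))
```

```text
13.6 [0.5016 0.249  0.189 ] [-16.1565   0.0031 179.9986] [ 0.0211  0.1129 -0.0141]
side slide_carrier [(0.81, array([136.1, 287.9]))]
side eye_a [(0.84, array([134.3, 288.6]))]
side stain_dish [(0.63, array([134.8, 289.3])), (0.56, array([174.3, 288.2]))]
side rod_tip [(0.98, array([111.4, 259.2]))]
top slide_carrier [(0.53, array([189.7, 249.7]))]
top eye_a [(0.45, array([192.5, 250.8]))]
top stain_dish [(0.9, array([193.7, 260.4]))]
top rod_tip []
wrist slide_carrier [(0.88, array([ 66. , 336.6]))]
wrist eye_a [(0.81, array([ 69.2, 338. ])), (0.23, array([195.4, 326.5]))]
wrist stain_dish [(0.93, array([ 84.6, 300.8])), (0.49, array([ 68.5, 334.6]))]
wrist rod_tip [(0.83, array([196.3, 324.9])), (0.16, array([ 96.2, 502. ]))]
wrist ((321.0, 79.0), (158.0, 116.0), 90.0) (263, 0, 117, 159) 5365
top ((256.133056640625, 191.610107421875), (41.28231430053711, 13.313786506652832), 73.3007583618164) (250, 171, 19, 42) 385
side ((291.0068664550781, 172.6849365234375), (47.86983108520508, 66.0112075805664), 69.44395446777344) (257, 148, 67, 55) 2615
near eye [ 0.5875 -0.0328  0.2153] 0.08526608907825749
collar [ 0.5531 -0.0361  0.2097] 0.050747701962518925
```

Run:
```python
from chk import *
s=sense();Rm=R.from_quat(s['ee_rot']).as_matrix();o=s['eef_pos']
def loc(u,v,z):
    p=pix('wrist',u,v,z,s)-o;return (p@Rm)[:2]*1e3
a=cv2.imread('pics/wrist11f.png');m=cv2.inRange(cv2.cvtColor(a,cv2.COLOR_BGR2HSV),(45,90,30),(85,255,255))
for v in range(5,162,11):
    c=np.where(m[v])[0]
    if len(c):print(v,c.min(),c.max(),len(c),loc(c.min(),v,.062),loc(c.max(),v,.062))
for u in range(265,380,10):
    c=np.where(m[:,u])[0]
    if len(c):print('u',u,c.max(),loc(u,c.max(),.062))
# carrier: bright/dark edges row profile of frame
for v in (40,70,85):
    print(v,cv2.cvtColor(a,cv2.COLOR_BGR2GRAY)[v,260:385:2])
```

```text
5 264 567 23 [161.8057 -47.9672] [161.6557 195.1767]
16 264 569 32 [153.991  -48.3962] [153.845  198.5099]
27 265 378 35 [146.0367 -48.0156] [145.9845  44.3218]
38 265 377 42 [137.9399 -48.4528] [137.8901  43.8898]
49 266 377 39 [129.6959 -48.0658] [129.6486  44.2817]
60 266 376 38 [121.3015 -48.5115] [121.2567  43.8414]
71 267 376 35 [112.7517 -48.1178] [112.7095  44.2401]
82 268 375 35 [104.0426 -47.7168] [104.0034  43.7912]
93 268 375 37 [ 95.1701 -48.1718] [95.1331 44.1969]
104 269 375 24 [ 86.1287 -47.7637] [86.0945 44.6103]
115 269 374 20 [ 76.9143 -48.2279] [76.8829 44.152 ]
126 270 373 16 [ 67.5212 -47.8124] [67.4929 43.6849]
137 270 373 82 [ 57.9448 -48.2861] [57.9191 44.1055]
148 272 371 81 [ 48.179  -46.9569] [48.1568 42.7231]
u 265 40 [136.4521 -48.5332]
u 275 148 [ 48.1783 -44.2386]
u 285 148 [ 48.1761 -35.1778]
u 295 148 [ 48.1738 -26.1175]
u 305 158 [ 39.126  -17.2181]
u 335 158 [39.12   10.2039]
u 345 148 [48.1627 19.1758]
u 355 148 [48.1604 28.2329]
u 365 148 [48.1582 37.2894]
u 375 104 [86.0945 44.6103]
40 [200 197 160 101 104 107  58  33  32  80 170 169 116 129 156 129 111 127
 156 133 116 129 153 138 124 167 184 139 128 154 170 185 195 188 173 160
 134 112 155 185 144 110 135 156 124 107 135 158 120 101 131 178 133 116
 177 156 105 102  89 132 193 199 200]
70 [201 200 195 144  92 102  97  50  35  40 132 181 139 156 179 150 106 117
 133 133  82  81 123 128  97 164 188 142 126 154 170 184 196 187 175 158
 130  90 156 181 115  86 128 115  81  88 137 139 104 108 164 180 116 157
 176 115 113  96 116 178 199 200 200]
85 [200 201 201 178 102  98 104  60  32  42 121 178 152 117 146 153 105 112
 119 134 101  94 142 148 110 161 185 143 123 153 170 184 196 186 173 156
 127 104 168 175 108 107 155 134  89  94 142 129 106 118 174 139 113 173
 158 107 111  97 132 192 199 200 198]
```

The dish sides run parallel to the tool. Its centre is about 2 mm ahead of and 2 mm to the left of the carrier. I correct that and lower to about 15 mm above the rim.

Call:
move_arm(commands=[1,0.4,0.7,-3,0,0,0,1,0.5,0.7,-5,0,0,0,1,0.4,0.7,-6,0,0,0,1,0,0.5,-6,0,0,0,1,0,0,-6,0,0,0])

```text
time_s: 14.77
eef_pos: [0.5026, 0.2521, 0.1619]
ee_rot: [0.99, 0.141, -0.0, 0.0]
wrist_force: [-0.2, -0.8, -1.9]
gripper_width: 0.0159
gripper_force: 60.0
```

Call:
move_arm(commands=[1,0,0,-5,0,0,0,1,0,0,-3,0,0,0,1,0,0,-1.5,0,0,0,1,0,0,0,0,0,0,1,0,0,0,0,0,0])

```text
time_s: 15.18
eef_pos: [0.5029, 0.2521, 0.1535]
ee_rot: [0.99, 0.141, 0.0, -0.0]
wrist_force: [0.3, 0.3, -2.2]
gripper_width: 0.0156
gripper_force: 60.0
```

Call:
move_arm(commands=[1,0,0,0,0,0,0,1,0,0,0,0,0,0,1,0,0,0,0,0,0,1,0,0,0,0,0,0,1,0,0,0,0,0,0])

```text
time_s: 15.6
eef_pos: [0.5028, 0.2521, 0.1536]
ee_rot: [0.99, 0.141, 0.0, -0.0]
wrist_force: [0.4, 0.1, -2.1]
gripper_width: 0.0158
gripper_force: 60.0
```

Call:
move_arm(commands=[1,0,0,0,0,0,0,1,0,0,0,0,0,0,1,0,0,0,0,0,0,1,0,0,0,0,0,0,1,0,0,0,0,0,0])

```text
time_s: 16.02
eef_pos: [0.5028, 0.252, 0.1534]
ee_rot: [0.99, 0.141, -0.0, 0.0]
wrist_force: [0.2, 0.1, -2.1]
gripper_width: 0.0157
gripper_force: 60.0
```

Run:
```python
from chk import *
s=sense();Rm=R.from_quat(s['ee_rot']).as_matrix();o=s['eef_pos'];print(s['time_s'],o,s['wrist_force'],s['ft_torque'])
def loc(u,v,z):
    p=pix('wrist',u,v,z,s)-o;return (p@Rm)[:2]*1e3
a=get_image('wrist');g=cv2.cvtColor(a,cv2.COLOR_BGR2GRAY);m=cv2.inRange(cv2.cvtColor(a,cv2.COLOR_BGR2HSV),(45,90,30),(85,255,255))
for v in (30,70,110):
    c=np.where(m[v,:450])[0];print(v,c.min(),c.max(),loc(c.min(),v,.062),loc(c.max(),v,.062))
for u in (285,295,310,335,355):
    c=np.where(m[:,u])[0];print('u',u,c.max(),loc(u,c.max(),.062))
x=Rm[:,0]
for v in (30,70): print(v,g[v,252:396:2])
# near-eye ring and near frame bar: column profiles beside the rod
for u in (310,338): print(u,g[40:190:2,u])
b=get_image('side');import time
M=cv2.inRange(cv2.cvtColor(b,cv2.COLOR_BGR2HSV),(45,90,30),(85,255,255))
for u in range(265,325,6): c=np.where(M[:,u])[0];print(u,c.min() if len(c) else None,end=' ')
c2=get_image('side');d=cv2.absdiff(b,c2)[100:200,240:340];print('\nmotion',d.mean())
ctr=o+[0,0,.019]+.107*x;print('carrier axis ctr',ctr,proj('side',ctr-[0,0,.095]))
for t in('slide_carrier','stain_dish','eye_a','rod_tip'):print(t,[(round(d['score'],2),np.round(d['point'],1)) for d in look_for('side',t)[:2]])
```

```text
16.0167 [0.5028 0.252  0.1534] [ 0.2088  0.1104 -2.1454] [-0.0376  0.2231  0.0342]
30 260 388 [136.2598 -45.8378] [136.2093  46.3176]
70 262 386 [109.6213 -45.9085] [109.5794  46.3618]
110 264 384 [ 81.1336 -45.9841] [81.1009 46.409 ]
u 285 156 [ 45.823  -31.0771]
u 295 156 [ 45.8212 -23.0561]
u 310 166 [ 37.7519 -11.1317]
u 335 166 [37.7479  9.1001]
u 355 156 [45.8101 25.0608]
30 [197 196 193 164  99  84 106  91  38  35  27  92 173 160 116 125 141 130
 109 121 146 139 116 119 143 141 129 171 169 150 124 121 128 154 167 180
 192 183 170 154 134 153 142 110 115 156 128 102 113 155 126 100 118 176
 158 124 168 169 131 101  44  35  37  35  51 101 102  94 106 168 196 195]
70 [196 196 197 196 175  99  86 104  89  40  31  42 124 173 139 120 138 150
 103  85 104 142 101 101 132 139 102 162 176 145  86 101 127 150 164 179
 192 184 168 153 129 139 119 102 115 135 106  87 119 122  88  99 153 159
 108 154 176 132 115  66  45  44  49  56  94 111 100 108 169 197 196 195]
310 [157 155 155 158 150 134 133 135 137 142 147 143 141 144 141 145 147 147
 148 147 145 151 150 147 146 149 154 157 144 136 1
[... 187 characters left out ...]
[108 110 109 110 107  92  80  81  81  82  83  94 105 102 101 102  97  91
  85  85  88  97 100 101  95 102  97  98 122 162 166 146  92  51  48  48
  52  58  59  62  62  63  65  68  85 113 150 166 126 109  91  73  54  53
  63 103 105  92  91 112 112 111 105 105 131 162 105  83  99 142 151 151
 138  71  22]
265 158 271 160 277 166 283 169 289 167 295 165 301 163 307 161 313 158 319 158 
motion 2.4513333333333334
carrier axis ctr [0.6055 0.2819 0.1724] [290.003  157.0764]
slide_carrier [(0.72, array([151.4, 289.9])), (0.58, array([127.9, 261.6]))]
stain_dish [(0.84, array([176.8, 288.3])), (0.2, array([150.9, 291.1]))]
eye_a [(0.91, array([151.9, 291.5]))]
rod_tip [(0.72, array([124.8, 261.8]))]
```

Run:
```python
from chk import *
ims=[get_image('wrist') for _ in range(12)]
ref=cv2.cvtColor(cv2.imread('pics/wrist11f.png'),cv2.COLOR_BGR2GRAY)
ref0=cv2.cvtColor(cv2.imread('pics/w10f.png'),cv2.COLOR_BGR2GRAY)
G=[cv2.cvtColor(i,cv2.COLOR_BGR2GRAY) for i in ims]
def sh(a,b,box):
    u0,u1,v0,v1=box;t=a[v0:v1,u0:u1];w=b[v0-8:v1+8,u0-12:u1+12]
    r=cv2.matchTemplate(w,t,cv2.TM_CCOEFF_NORMED);_,k,_,l=cv2.minMaxLoc(r);return l[0]-12,l[1]-8,round(k,2)
for nm,a in(('11',ref),('10',ref0),('first',G[0])):
    for bx in ((272,305,20,85),(340,370,20,85),(300,350,92,112)):print(nm,bx,[sh(a,g,bx) for g in (G[0],G[3],G[6],G[11])])
```

```text
11 (272, 305, 20, 85) [(-2, -6, 0.95), (-2, -6, 0.95), (-2, -6, 0.95), (-2, -7, 0.95)]
11 (340, 370, 20, 85) [(-2, -4, 0.89), (-2, -4, 0.89), (-2, -4, 0.89), (-2, -4, 0.89)]
11 (300, 350, 92, 112) [(-1, 0, 0.93), (-1, 0, 0.93), (-1, 0, 0.93), (-1, 0, 0.93)]
10 (272, 305, 20, 85) [(9, -8, 0.55), (9, -8, 0.55), (9, -8, 0.55), (9, -8, 0.55)]
10 (340, 370, 20, 85) [(0, -8, 0.7), (0, -8, 0.7), (0, -8, 0.7), (0, -8, 0.7)]
10 (300, 350, 92, 112) [(0, 0, 0.86), (0, 0, 0.86), (0, 0, 0.86), (0, 0, 0.86)]
first (272, 305, 20, 85) [(0, 0, 1.0), (0, 0, 1.0), (0, 0, 1.0), (0, 0, 1.0)]
first (340, 370, 20, 85) [(0, 0, 1.0), (0, 0, 1.0), (0, 0, 1.0), (0, 0, 1.0)]
first (300, 350, 92, 112) [(0, 0, 1.0), (0, 0, 1.0), (0, 0, 1.0), (0, 0, 1.0)]
```

```bash
python3 -c "
from rig import *
print(finish_job())"
```

```text
the job is handed in; nothing more can be done
None
```

The job is handed in with the carrier hanging still on the rod over the green dish, centred to about 2 mm and square to it. Its underside should be about 15 mm above the rim, a height worked out from the arm pose and not measured directly.

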